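# Hold the spring clip open over the yellow stock card

### The arm

A 6-joint arm with a two-finger parallel gripper is mounted at the origin on the work surface. World frame = base frame: x ahead of the robot, y to its left, z up, the work surface at z = 0. Lengths are in m, angles in degrees, forces in N, time in s.
With the tool pointing down it reaches from about 0.375 to 0.75 m from the base axis. Payload 9 kg.
Tool frame: the origin (TCP) lies where the fingers leave the gripper's body, on its centre line; the fingertips stand 73 mm ahead of it and the grasp point (between the pads) lies 54 mm ahead of it (robot.tip_reach is the distance from the TCP to the fingertips, in m); z points along the fingers, y is the direction in which the jaws open and shut (so a half turn about z gives the same grasp; the last joint's range is limited). The gripper opens to 85 mm and grips with 20 to 120 N. Pads are 22 mm wide; open, the fingers measure 114 mm over their backs; the gripper's body (76 mm by 85 mm) begins 54 mm behind the grasp point. The pads swing forward as they close: fully open they stand 13 mm farther back than shut.
Start: joints at [53.188, 5.964, 5.575, 89.605, 0, 77.527], TCP at [0.247, 0.547, 0.304] pointing down, gripper open.
Joint ranges: [-171.21, 171.21], [-48.23, 106.86], [-62.78, 66.21], [-105.2, 120.99], [-86.42, 89.51], [-180, 180]. Speed limits (degrees/s): [127.2, 127.2, 147.25, 180, 180, 180].

### API

Orientations are given as [roll, pitch, yaw] about the fixed x, y, z axes, in that order (R = Rz(yaw) Ry(pitch) Rx(roll)).
In Python, from plant import robot gives the robot as it stands. Calls block until the motion is done:
- robot.move_pose(position, orientation): joint-space move of the TCP to a pose.
- robot.line_to(position, vel=0.15, rotation=None, guard=None): straight line of the TCP; rotation=None keeps the orientation; vel is the mean speed in m/s. With guard (N) it stops when the force on the tool has changed by that much, and returns True; else False.
- robot.goto_joints(angles): joint-space move.
- robot.set_gripper(opening): finger opening in m; the grip force is fixed at half the most; returns when the fingers have stopped.
- robot.pause(seconds).
- robot.ik(position, orientation): joint angles nearest the present ones, or None.
- robot.observe(): the state.
- robot.grab_frame(name): name is "scene" or "side" or "wrist"; returns the picture (480x640x3 uint8, blue, green, red); there is no depth.
- robot.get_calibration(name): a dict with "vertical_fov" (degrees; the focal length in pixels is half the picture's height over the tangent of half this angle, whatever the lens; pixels are square), "cx", "cy" (the principal point, pixels), "rvec" (rotation vector, rad) and "tvec" (3), from world to camera coordinates, as OpenCV has them. Camera axes: x right, y down, z forward; pixel columns grow to the right and rows downward; lengths in m; the calibration is good to about 2 mm. The wrist camera is an equidistant fisheye: a pixel r from the principal point sees the ray r / f radians off the axis. A picture is of the moment at which its call begins: read the wrist's pose just before it. get_calibration takes no time and is no camera call; for the wrist camera it gives the pose at the moment of the call.
A pose or a line that the arm cannot do raises robot.IKError and nothing moves.
- robot.job_done(): hands the job in, once; it reports no verdict.
The state is a dict: "time": time; "q": joint angles; "qvel": joint speeds; "joint_torque": joint torques, N m; "tool_pos": TCP position; "tcp_rot": TCP orientation; "ft_force": force on the tool from outside, world axes, zero at the start; "torque": the same for the moment, N m; "gripper_width": finger opening in m.
Only numpy, scipy, OpenCV 4.12 (cv2) and the standard library are available. Lean on these libraries where they do the work, as an engineer would, in place of code of your own. Each camera call takes 0.05 s, during which the arm holds its last target.

### The job

Take the green spring clip off the steel divider by squeezing its two handles, and lower it, still squeezed wide open, over the middle of the top edge of the yellow-banded stock card, so that the card's edge is well inside the gaping jaws with a jaw either side and nothing touching the card. Finish there, still holding the clip open around the card so that a slip can be tucked in: do not let it close, do not let go. Leave the blue card and the other things on the table where they are.

Things in the scene. Friction and masses are not known exactly. Their poses are not given: they have to be found in the camera images.
- clip: Green plastic spring clip, 92 mm tall, 65 g (hidden mass varies), upright: handles up, black jaw tips down. Origin on the hinge pin; z up along the handles, y along the pin (34 mm wide), x the direction the halves spread. Same both ways round. Jaws reach 42 mm below the origin; tips (8 mm tall) touch when shut, stand about 25 mm apart fully open. Let go, the spring shuts it.
- clip_jaw (a joint): Opening angle of one half of the clip (the other follows equally): 0 shut, about 0.044 parked on the fin, 0.30 rad fully open, where a stop takes any further push. Wide open means over 0.2. Squeezing takes about 4 N to start and 14 N per side at fully open.
- clip_pivot (a point): The middle of the clip's hinge pin (same point as the clip's origin).
- clip_grip (a point): Where to squeeze: midway between the two handles, 30 mm above the pin. The handles (32 mm wide along y) reach 5 to 50 mm above the pin, a V as parked: about 57 mm across the outer faces at the top, 46 mm here. Squeeze them together along the clip's x; fully open, the outer faces are parallel and 32 mm apart.
- divider: Fixed steel shelf divider on which the clip is parked at the start: foot plate 90 x 110 x 6 mm with an upright fin 3 mm thick (along x), 70 mm long (along y), its top 36 mm above the table. The clip bites the fin from above, jaw tips resting on the foot plate, hinge along the fin. Origin: centre of the underside.
- yellow_card: Fixed card stand: wooden block 50 x 110 x 35 mm (x, y, z) with a stiff upright card 3 mm thick (x), 90 mm wide (y), its top edge 115 mm above the table, carrying a yellow band. Origin: centre of the underside; the top edge runs along y.
- yellow_edge (a point): Middle of the yellow card's top edge, 115 mm above the table.
- blue_card: The same card stand with a blue band; not to be clipped. Origin: centre of the underside.
- paint_can: Loose red-banded can, 84 mm across, 110 mm tall; origin at the centre of its underside. Bystander.
- jar: Loose amber jar, 64 mm across, 95 mm tall; origin at the centre of its underside. Bystander.
- tape: Loose cardboard ring lying flat, 90 mm across, 25 mm tall; origin at the centre of its underside. Bystander.
- carton: Loose cardboard box 60 x 130 x 60 mm; origin at the centre of its underside. Bystander.
- brush: Loose flat brush lying on the table, along its x; origin at its underside. Bystander.
- tub: Loose white plastic cup, 90 mm across, 70 mm tall; origin at the centre of its underside. Bystander.

How it is judged:
By the outcome, as a careful person would: the job done as asked, in the order asked, and still so for the second after the job is handed in, while the arm keeps its last pose, push and grip.
It also fails if it takes over 35 s, if anything falls off the work surface, if the arm or the gripper's body presses on something with over 40 N, if the wrist force passes 120 N, or if a joint passes its speed limit or range.

## Working session

There is one attempt and no reset: what is moved stays moved. The work goes in short steps, each a Python script; the robot and the scene stay as the last script left them, time stands still between calls to the robot, and variables do not carry over. Pictures are saved under pics/ and viewed, and the job is handed in when it is done.

```bash
ls; mkdir -p pics; python3 - <<'E'
from plant import robot
import cv2
o=robot.observe();print({k:o[k] for k in('time','tool_pos','tcp_rot','gripper_width')},robot.tip_reach)
for n in("scene","side","wrist"):
    c=robot.get_calibration(n);print(n,c);cv2.imwrite(f"pics/{n}0.png",robot.grab_frame(n))
E
```

```text
pics
{'time': 0.0, 'tool_pos': array([0.24714126, 0.54647863, 0.30312848]), 'tcp_rot': array([-1.79926825e+02, -1.63113654e-02,  1.55658690e+02]), 'gripper_width': 0.0854959766738792} 0.0726
scene {'vertical_fov': 45.601551179282716, 'cx': 318.5898506999545, 'cy': 241.09349600983253, 'rvec': array([ 0.87894152,  2.63756961, -0.94342337]), 'tvec': array([ 0.46716437, -0.18760474,  1.75488326])}
side {'vertical_fov': 44.57616418340247, 'cx': 321.96441127267343, 'cy': 235.2164562293854, 'rvec': array([ 2.08090152, -0.86221682,  0.4145873 ]), 'tvec': array([-0.39582228,  0.32765331,  1.35888829])}
wrist {'vertical_fov': 65.70646984690485, 'cx': 321.95556379499163, 'cy': 236.29822800076494, 'rvec': array([-2.42238028, -1.5628455 , -0.2320878 ]), 'tvec': array([-0.5975936 , -0.0392306 ,  0.37919457])}
```

View pics/scene0.png

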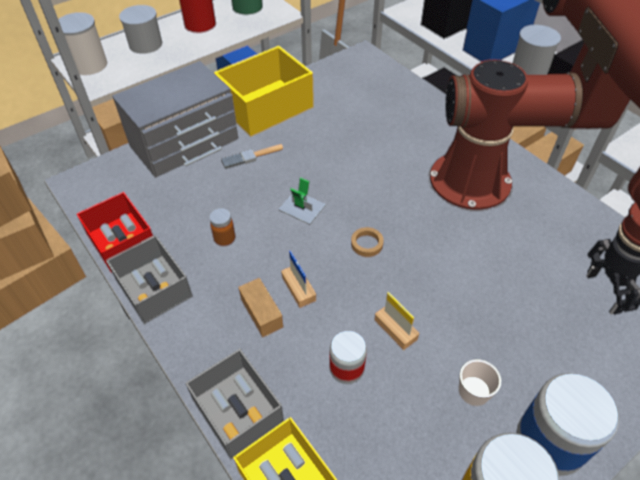

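View pics/side0.png

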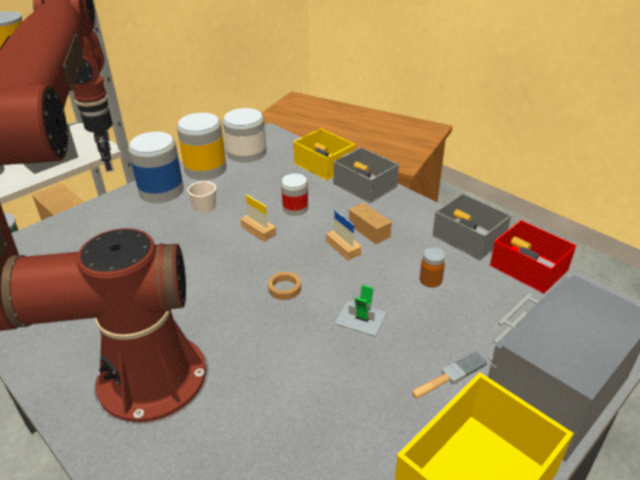

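View pics/wrist0.png

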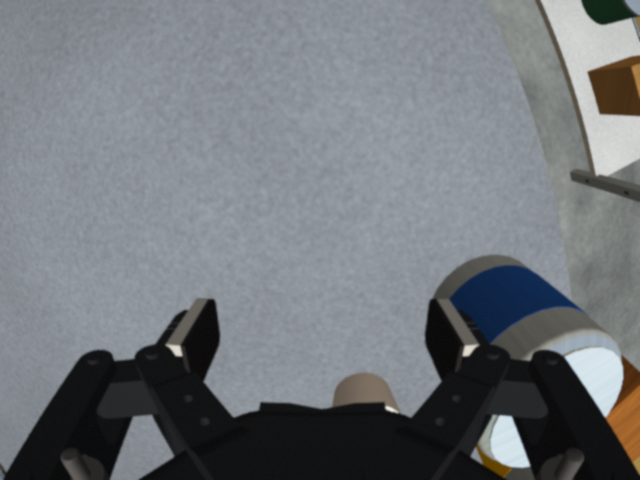

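The scene picture shows the clip at about (301,193) and the yellow card's top at (400,307). In the side picture they are at (364,303) and (257,210). I'll triangulate both roughly, then look closer with the wrist camera.

```bash
cat > h.py <<'E'
import numpy as np, cv2
from plant import robot
def ray(c,px,fish=False):
    f=240/np.tan(np.radians(c['vertical_fov'])/2)
    px=np.atleast_2d(px).astype(float)
    d=(px-[c['cx'],c['cy']])
    if fish:
        r=np.linalg.norm(d,axis=1,keepdims=True); th=r/f
        v=np.hstack([np.sin(th)*d/np.maximum(r,1e-9),np.cos(th)])
    else:
        v=np.hstack([d/f,np.ones((len(d),1))])
    R=cv2.Rodrigues(np.array(c['rvec']))[0]
    o=-R.T@np.array(c['tvec']); v=v@R
    return o,v/np.linalg.norm(v,axis=1,keepdims=True)
def plane(c,px,z,fish=False):
    o,v=ray(c,px,fish); return o+v*((z-o[2])/v[:,2])[:,None]
def tri(rs):
    A=0;b=0
    for o,v in rs:
        v=np.ravel(v);P=np.eye(3)-np.outer(v,v);A=A+P;b=b+P@o
    x=np.linalg.solve(A,b)
    return x,[np.linalg.norm((np.eye(3)-np.outer(np.ravel(v),np.ravel(v)))@(x-o)) for o,v in rs]
def proj(c,P,fish=False):
    R=cv2.Rodrigues(np.array(c['rvec']))[0]; f=240/np.tan(np.radians(c['vertical_fov'])/2)
    p=R@np.array(P)+c['tvec']
    if fish:
        r=np.hypot(p[0],p[1]);th=np.arctan2(r,p[2]);return np.array([c['cx']+f*th*p[0]/r,c['cy']+f*th*p[1]/r])
    return np.array([c['cx']+f*p[0]/p[2],c['cy']+f*p[1]/p[2]])
E
python3 - <<'E'
from h import *
cs,cd=robot.get_calibration('scene'),robot.get_calibration('side')
for nm,lo,hi,mv in(("green",(50,120,40),(75,255,255),None),("yellow",(22,120,80),(33,255,255),None),):
    for n,c in(('scene',cs),('side',cd)):
        im=cv2.imread(f'pics/{n}0.png');m=cv2.inRange(cv2.cvtColor(im,cv2.COLOR_BGR2HSV),lo,hi)
        k,_,st,ce=cv2.connectedComponentsWithStats(m)
        for i in range(1,k):
            if 40<st[i][4]<1500: print(nm,n,st[i],ce[i].round(1))
for a,b in(((301,193),(364,303)),((400,307),(257,210)),((297,265),(344,220)),((222,228),(432,268)),((367,241),(285,286)),((348,355),(294,192)),((480,382),(202,196)),((262,306),(371,222))):
    x,e=tri([ray(cs,a),ray(cd,b)]);print(a,x.round(3),np.round(e,4))
E
```

```text
green scene [291 178  18  30 261] [300.4 192.5]
green side [355 285  18  35 393] [363.6 301.9]
yellow scene [387 294  27  30 230] [399.6 308.5]
yellow side [ 0 23 18 21 88] [ 5.6 32.2]
yellow side [181 139  43  31 549] [203.2 155.8]
yellow side [246 195  20  20 183] [255.7 204.3]
(301, 193) [ 0.48  -0.225  0.058] [0.002 0.002]
(400, 307) [0.528 0.248 0.087] [0.0028 0.0028]
(297, 265) [0.657 0.011 0.104] [0.0002 0.0002]
(222, 228) [ 0.724 -0.257  0.044] [0.0003 0.0003]
(367, 241) [0.417 0.001 0.013] [0.0008 0.0008]
(348, 355) [0.697 0.266 0.065] [0. 0.]
(480, 382) [0.495 0.488 0.043] [0.0018 0.0018]
(262, 306) [0.775 0.014 0.033] [0.0042 0.0042]
```

```bash
python3 - <<'E'
from h import *
a=cv2.imread('pics/scene0.png');b=cv2.imread('pics/side0.png')
t=[cv2.resize(i[y:y+75,x:x+100],(400,300),interpolation=cv2.INTER_CUBIC) for i,x,y in((a,250,160),(b,315,270),(a,350,275),(b,210,170))]
cv2.imwrite('pics/zoom0.png',np.vstack([np.hstack(t[:2]),np.hstack(t[2:])]))
E
```

```text
(no output)
```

View pics/zoom0.png

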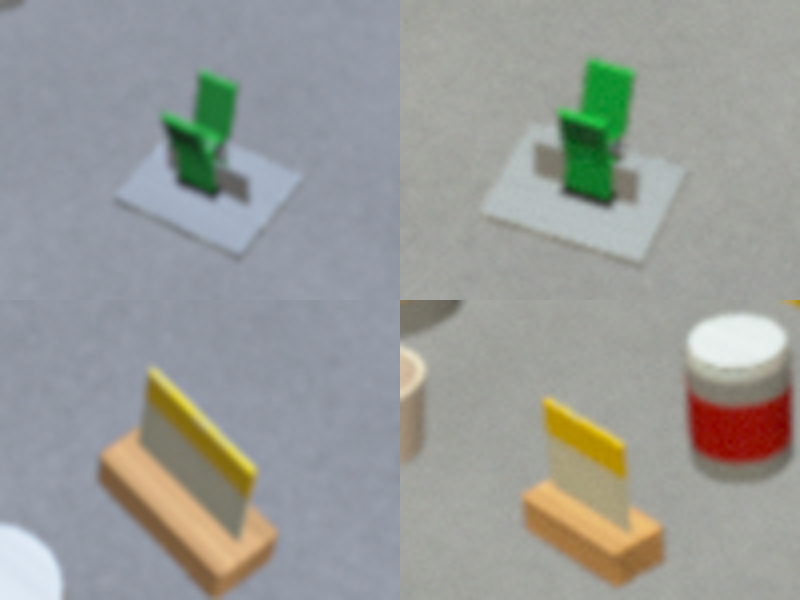

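The clip sits on the fin. The fin and the card edges are clear enough to get approximate yaws. Next I'll plan the wrist views.

```bash
python3 - <<'E'
from h import *
cs,cd,cw=[robot.get_calibration(n) for n in('scene','side','wrist')]
from scipy.spatial.transform import Rotation as Rn
# fin (bottom corners foot plate)
Z=lambda q,x,y,ox=0,oy=0:[x+(q[0]-ox)/4,y+(q[1]-oy)/4]
print('plate scene',plane(cs,[Z(p,250,160) for p in((116,197),(240,257),(302,177))],.006).round(3))
print('plate side',plane(cd,[Z(p,315,270,400) for p in((482,211),(641,263),(687,171),(531,124))],.006).round(3))
A=plane(cs,[(387.5,292),(414,317.5)],.115);B=plane(cd,[(246,195),(266.7,207)],.115)
for P in(A,B):
    d=P[1]-P[0];print('edge',P.round(4).tolist(),P.mean(0).round(4),np.linalg.norm(d),np.degrees(np.arctan2(d[1],d[0])))
o=robot.observe();R=Rn.from_euler('xyz',o['tcp_rot'],degrees=True).as_matrix()
oc,v=ray(cw,(cw['cx'],cw['cy']),True)
print('cam in tool',R.T@(oc-o['tool_pos']),'axis',R.T@v[0])
for p in([.48,-.225],[.53,.25]):
  for yaw in range(-180,180,15):
    q=robot.ik([*p,.25],[180,0,yaw]); print(p,yaw,None if q is None else np.round(q,0).tolist())
E
```

```text
plate scene [[ 0.541 -0.25   0.006]
 [ 0.503 -0.148  0.006]
 [ 0.42  -0.184  0.006]]
plate side [[ 0.42  -0.188  0.006]
 [ 0.457 -0.288  0.006]
 [ 0.538 -0.257  0.006]
 [ 0.499 -0.155  0.006]]
edge [[0.5359, 0.2124, 0.115], [0.5337, 0.3023, 0.115]] [0.5348 0.2573 0.115 ] 0.08992257573905259 91.36210586418153
edge [[0.5337, 0.2985, 0.115], [0.5358, 0.2055, 0.115]] [0.5347 0.252  0.115 ] 0.09303811178686186 -88.66631204250736
cam in tool [ 0.07309589 -0.00185103 -0.07021967] axis [-2.92452561e-01  1.85521736e-05  9.56280032e-01]
[0.48, -0.225] -180 [-39.0, -7.0, -12.0, 84.0, 0.0, -39.0]
[0.48, -0.225] -165 [-39.0, -7.0, -12.0, 84.0, 0.0, -54.0]
[0.48, -0.225] -150 [-39.0, -7.0, -12.0, 84.0, 0.0, -69.0]
[0.48, -0.225] -135 [-39.0, -7.0, -12.0, 84.0, 0.0, -84.0]
[0.48, -0.225] -120 [-39.0, -7.0, -12.0, 84.0, 0.0, -99.0]
[0.48, -0.225] -105 [-39.0, -7.0, -12.0, 84.0, 0.0, -114.0]
[0.48, -0.225] -90 [-39.0, -7.0, -12.0, 84.0, 0.0, -129.0]
[0.48, -0.225] -75 [-39.0, -7.0, -12.0, 84.0, 0.0, -144.0]
[0.48, -0.225] -60 [-39.0, -7.0, -12.0, 84.0, 0.0, -159.0]
[0.48, -0.225] -45 [-39.0, -7.0, -1
[... 1386 characters left out ...]
.0, 84.0, 0.0, -138.0]
[0.53, 0.25] -15 [12.0, 3.0, -3.0, 84.0, 0.0, -153.0]
[0.53, 0.25] 0 [12.0, 3.0, -3.0, 84.0, 0.0, -168.0]
[0.53, 0.25] 15 [12.0, 3.0, -3.0, 84.0, 0.0, 177.0]
[0.53, 0.25] 30 [12.0, 3.0, -3.0, 84.0, 0.0, 162.0]
[0.53, 0.25] 45 [12.0, 3.0, -3.0, 84.0, 0.0, 147.0]
[0.53, 0.25] 60 [12.0, 3.0, -3.0, 84.0, 0.0, 132.0]
[0.53, 0.25] 75 [12.0, 3.0, -3.0, 84.0, 0.0, 117.0]
[0.53, 0.25] 90 [12.0, 3.0, -3.0, 84.0, 0.0, 102.0]
[0.53, 0.25] 105 [12.0, 3.0, -3.0, 84.0, 0.0, 87.0]
[0.53, 0.25] 120 [12.0, 3.0, -3.0, 84.0, 0.0, 72.0]
[0.53, 0.25] 135 [12.0, 3.0, -3.0, 84.0, 0.0, 57.0]
[0.53, 0.25] 150 [12.0, 3.0, -3.0, 84.0, 0.0, 42.0]
[0.53, 0.25] 165 [12.0, 3.0, -3.0, 84.0, 0.0, 27.0]
```

```bash
python3 - <<'E'
from h import *
import json
out={}
for n,p,yaw in(('yel',[.535,.254,.285],91.4),('clip',[.4795,-.221,.265],110.4)):
    robot.move_pose(p,[180,0,yaw]);robot.pause(.2)
    c=robot.get_calibration('wrist');im=robot.grab_frame('wrist');cv2.imwrite(f'pics/w_{n}.png',im)
    out[n]={k:np.array(v).tolist() for k,v in c.items()}
    o=robot.observe();print(o['time'],o['tool_pos'],o['tcp_rot'],o['ft_force'].round(2))
json.dump(out,open('wc.json','w'))
E
```

```text
1.9167 [0.53467586 0.25471383 0.2850486 ] [ 1.79996508e+02 -3.50774207e-03  9.14796848e+01] [ 0.4   0.   -0.17]
3.9083 [ 0.47976661 -0.2205013   0.26502751] [ 1.79998111e+02 -8.49651566e-04  1.10450017e+02] [ 0.2   0.13 -0.3 ]
```

View pics/w_yel.png

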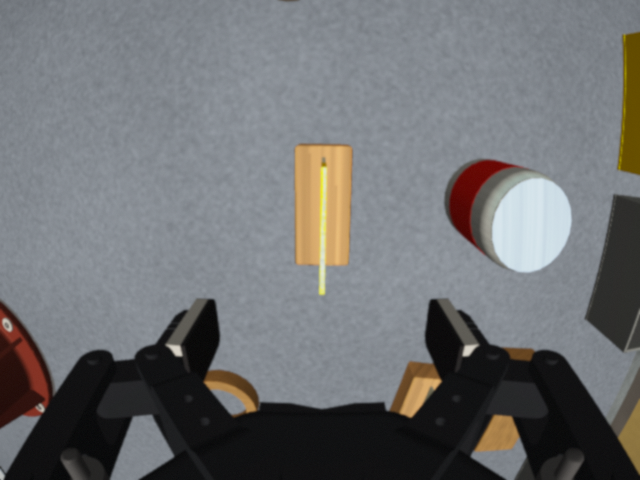

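View pics/w_clip.png

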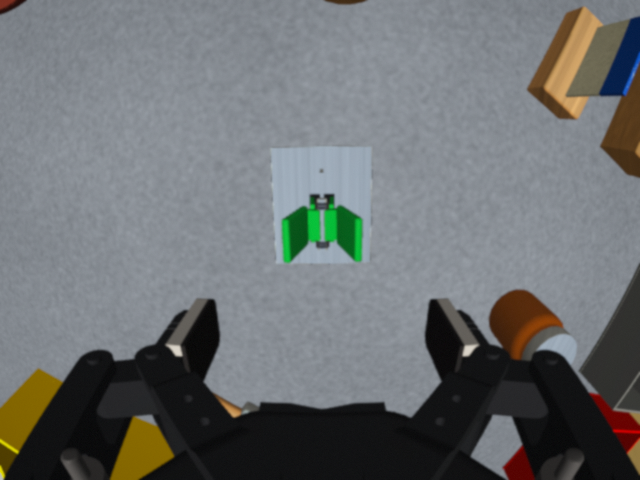

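The wrist views show the card edge running from about (324,162) to (322,294). The clip's handle tops run as bars along columns 285 and 361, rows 218 to 262.

```bash
python3 - <<'E'
from h import *
import json
W=json.load(open('wc.json'))
im=cv2.imread('pics/w_yel.png');h=cv2.cvtColor(im,cv2.COLOR_BGR2HSV)
m=cv2.inRange(h,(22,90,120),(35,255,255));m[:150]=0;m[300:]=0;m[:,:300]=0;m[:,345:]=0
y,x=np.nonzero(m);print('yellow rows',y.min(),y.max(),len(y))
rows=range(y.min()+3,y.max()-2,4)
pts=[(x[y==r].mean(),r) for r in rows if (y==r).any()]
P=plane(W['yel'],pts,.115,True);vx,vy,x0,y0=cv2.fitLine(P[:,:2].astype(np.float32),cv2.DIST_L2,0,.01,.01).ravel()
E=plane(W['yel'],[(x[y<=y.min()+3].mean(),y.min()),(x[y>=y.max()-3].mean(),y.max()+1)],.115,True)
print('dir',np.degrees(np.arctan2(vy,vx)),E.round(4).tolist(),'mid',E.mean(0),'len',np.linalg.norm(E[1]-E[0]))
im=cv2.imread('pics/w_clip.png');h=cv2.cvtColor(im,cv2.COLOR_BGR2HSV)
m=cv2.inRange(h,(50,120,30),(75,255,255));m[:180]=0;m[290:]=0
bright=cv2.inRange(h,(50,120,190),(75,255,255))&m
print('bbox',cv2.boundingRect(m));
y,x=np.nonzero(m)
for r in range(206,264,4):
    s=np.nonzero(m[r])[0]; print(r,s.min() if len(s) else None,s.max() if len(s) else None, end=' | ')
print()
L=[(x[y==r].min()-.5,r) for r in range(222,259,3)];Rr=[(x[y==r].max()+.5,r) for r in range(222,259,3)]
for z in(.096,.098):
    a=plane(W['clip'],L,z,True);b=plane(W['clip'],Rr,z,True);M=(a+b)/2
    v=cv2.fitLine(a[:,:2].astype(np.float32),cv2.DIST_L2,0,.01,.01).ravel();v2=cv2.fitLine(b[:,:2].astype(np.float32),cv2.DIST_L2,0,.01,.01).ravel()
    print(z,'dirs',np.degrees(np.arctan2(v[1],v[0])),np.degrees(np.arctan2(v2[1],v2[0])),'width',np.linalg.norm(a-b,axis=1).round(4)[[0,6,-1]],'mid',M.mean(0).round(4),M[0].round(4),M[-1].round(4))
cv2.imwrite('pics/zclip.png',cv2.resize(im[140:275,230:410],(800,600),interpolation=cv2.INTER_CUBIC))
E
```

```text
yellow rows 161 294 476
dir -89.823494 [[0.5347, 0.3045, 0.115], [0.536, 0.2097, 0.115]] mid [0.5353318  0.25709408 0.115     ] len 0.0947923973097007
bbox (282, 196, 80, 67)
206 310 341 | 210 297 347 | 214 291 353 | 218 285 360 | 222 282 361 | 226 282 361 | 230 282 361 | 234 282 361 | 238 282 361 | 242 283 361 | 246 283 361 | 250 283 361 | 254 283 361 | 258 283 361 | 262 286 288 | 
0.096 dirs -69.28577 -67.725784 width [0.0535 0.0536 0.0544] mid [ 0.4807 -0.224   0.096 ] [ 0.4761 -0.2121  0.096 ] [ 0.4854 -0.236   0.096 ]
0.098 dirs -69.2861 -67.72513 width [0.053  0.0531 0.054 ] mid [ 0.4805 -0.2234  0.098 ] [ 0.4759 -0.2116  0.098 ] [ 0.4851 -0.2353  0.098 ]
```

View pics/zclip.png

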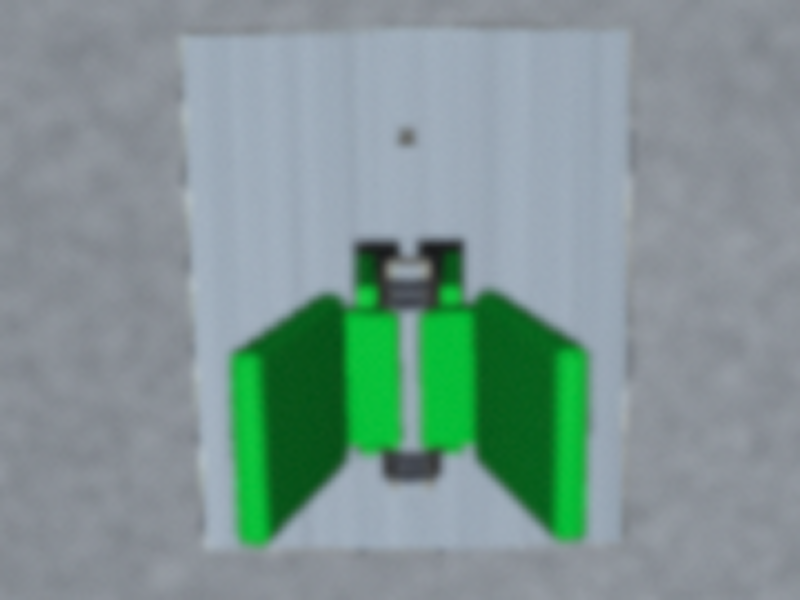

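```bash
python3 - <<'E'
from h import *
import json
W=json.load(open('wc.json'))
g=lambda u,v:(230+u/4.444,140+v/4.444)
C=plane(W['clip'],[g(232,350),g(588,348),g(585,540),g(240,545)],.0975,True)
print(C.round(4),C.mean(0),np.linalg.norm(C[0]-C[3]),np.linalg.norm(C[1]-C[2]))
B=plane(W['clip'],[g(180,36),g(630,30),g(622,545),g(205,549)],.006,True);print(B.round(4),B.mean(0))
for i,j in((0,3),(1,2)):
    d=B[i]-B[j];print(np.linalg.norm(d),np.degrees(np.arctan2(d[1],d[0])))
for i,j in((0,1),(3,2)):
    d=B[i]-B[j];print(np.linalg.norm(d),np.degrees(np.arctan2(d[1],d[0]))-90)
E
```

```text
[[ 0.4508 -0.2188  0.0975]
 [ 0.5004 -0.1999  0.0975]
 [ 0.5116 -0.2284  0.0975]
 [ 0.4619 -0.2478  0.0975]] [ 0.48119574 -0.22372692  0.0975    ] 0.031084085680572502 0.030576571948234904
[[ 0.4184 -0.1866  0.006 ]
 [ 0.5019 -0.1542  0.006 ]
 [ 0.5416 -0.2558  0.006 ]
 [ 0.4581 -0.2879  0.006 ]] [ 0.4799915 -0.2211183  0.006    ]
0.10878149729460956 111.3850380409611
0.10905853980387324 111.38065907155887
0.08954915865281185 -248.80212586775426
0.08954215728772821 -248.97941497290645
```

The clip and plate measurements agree across the fin to 0.1 mm. I'll descend and squeeze in steps, watching the forces.

```bash
python3 - <<'E'
from h import *
p=[.4812,-.2237]
robot.line_to([*p,.135],vel=.15,rotation=[180,0,111.2])
print(robot.line_to([*p,.130],vel=.05,guard=8))
def s(t):
    o=robot.observe();print(t,round(o['time'],2),o['tool_pos'].round(4),o['ft_force'].round(1),round(o['gripper_width'],4))
s('down')
for w in(.050,.044,.040):
    robot.set_gripper(w);s(w)
cv2.imwrite('pics/w2.png',robot.grab_frame('wrist'))
cv2.imwrite('pics/s2.png',cv2.resize(robot.grab_frame('side')[240:360,284:444],(800,600),interpolation=cv2.INTER_CUBIC))
E
```

```text
False
down 5.17 [ 0.4813 -0.2237  0.1301] [0.7 0.1 0.4] 0.0856
0.05 5.62 [ 0.4824 -0.2245  0.1324] [-1.2  1.6 13.6] 0.0499
0.044 5.87 [ 0.4825 -0.2246  0.1325] [-0.3  1.2 12.5] 0.0442
0.04 6.09 [ 0.4829 -0.2247  0.1329] [ 0.4  0.8 14.3] 0.0404
```

View pics/w2.png

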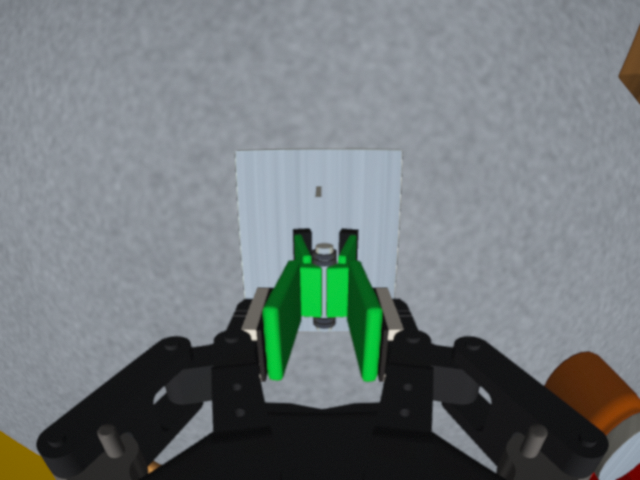

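View pics/s2.png

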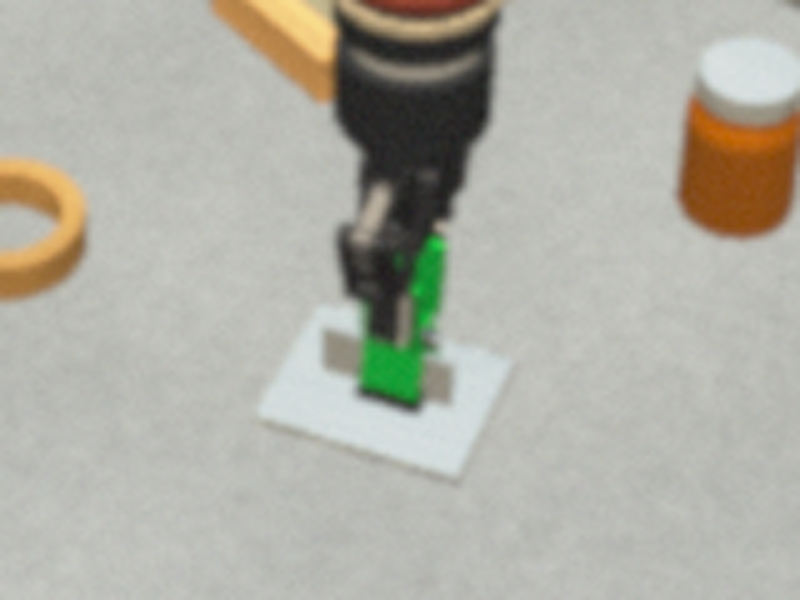

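The pads are on both handles and the jaws are opening evenly on either side of the fin. The arm is pushing down with about 14 N because the pads swing forward. I'll raise it slightly, then close to the stop.

```bash
python3 - <<'E'
from h import *
def s(t):
    o=robot.observe();print(t,round(o['time'],2),o['tool_pos'].round(4),o['ft_force'].round(1),round(o['gripper_width'],4))
p=[.4814,-.2238]
robot.line_to([*p,.132],vel=.05);s('up')
robot.set_gripper(.036);s(.036)
robot.line_to([*p,.134],vel=.05);s('up')
robot.set_gripper(.030);s(.030)
cv2.imwrite('pics/w3.png',robot.grab_frame('wrist'))
E
```

```text
up 6.44 [ 0.482  -0.2242  0.133 ] [0.3 1.  8.6] 0.0398
0.036 6.67 [ 0.4824 -0.2243  0.1336] [ 2.3  1.1 11. ] 0.0361
up 6.92 [ 0.4812 -0.2237  0.1337] [0.6 1.5 3.8] 0.0363
0.03 7.14 [ 0.482  -0.2241  0.1346] [ 2.7 -0.2  5.2] 0.0304
```

View pics/w3.png

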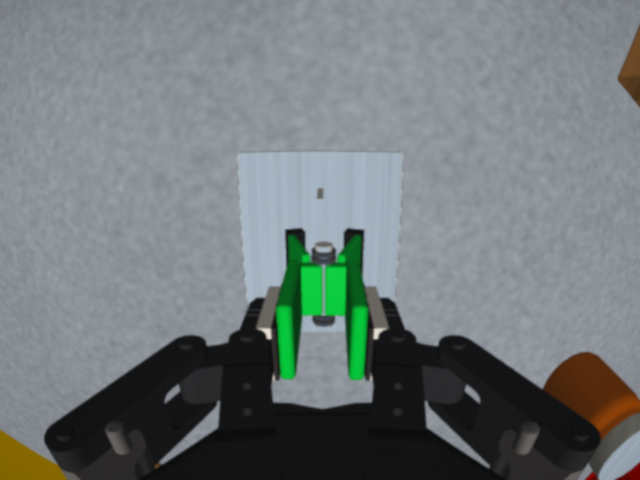

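The width reads 30.4 mm and the jaws are wide open. I'll press against the stop for a firm hold, then lift straight up.

```bash
python3 - <<'E'
from h import *
def s(t):
    o=robot.observe();print(t,round(o['time'],2),o['tool_pos'].round(4),o['ft_force'].round(1),round(o['gripper_width'],4))
robot.set_gripper(.022);s(.022)
p=[.4814,-.2238]
robot.line_to([*p,.155],vel=.06);s('lift')
robot.line_to([*p,.27],vel=.15);s('lift')
cv2.imwrite('pics/w4.png',robot.grab_frame('wrist'))
cv2.imwrite('pics/s4.png',cv2.resize(robot.grab_frame('side')[180:330,264:464],(800,600),interpolation=cv2.INTER_CUBIC))
E
```

```text
0.022 7.41 [ 0.4821 -0.2241  0.1347] [2.  0.4 5.5] 0.0299
lift 7.91 [ 0.4814 -0.2239  0.1552] [-0.4  0.1 -0.8] 0.0298
lift 8.82 [ 0.4811 -0.2236  0.2688] [ 0.  -0.1 -1.5] 0.0296
```

View pics/w4.png

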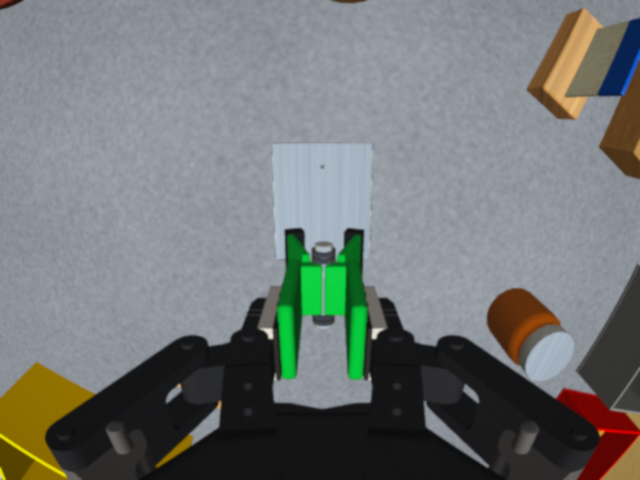

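View pics/s4.png

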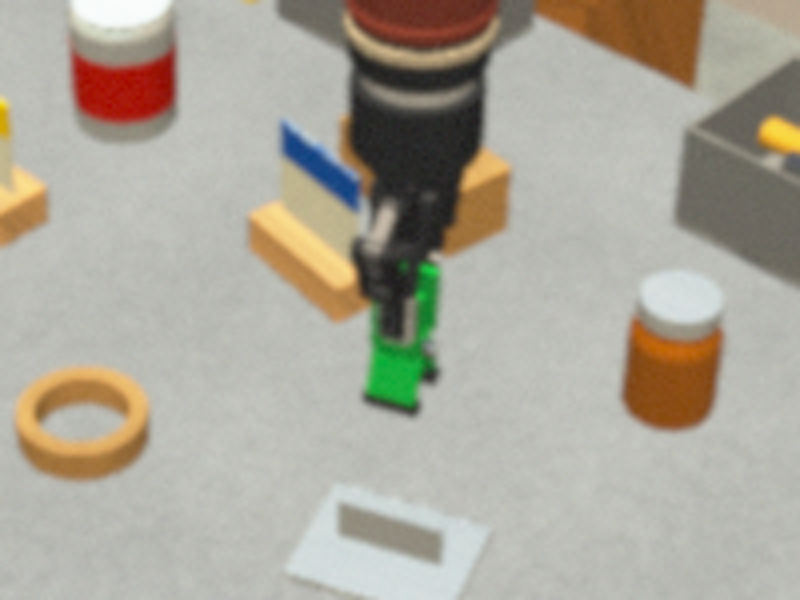

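The clip is off the divider, held open at the stop, and the divider stays where it was. Next I'll carry it above the yellow card at a safe height and measure the jaws against the card edge.

```bash
python3 - <<'E'
from h import *
from scipy.spatial.transform import Rotation as Rn
def s(t):
    o=robot.observe();print(t,round(o['time'],2),o['tool_pos'].round(4),o['tcp_rot'].round(2),o['ft_force'].round(1),round(o['gripper_width'],4));return o
p=[.5354,.2547]
robot.line_to([.4814,-.2238,.30],vel=.15)
robot.line_to([*p,.30],vel=.2,rotation=[180,0,90.7]);robot.pause(.3);o=s('over')
c=robot.get_calibration('wrist');im=robot.grab_frame('wrist');cv2.imwrite('pics/w5.png',im)
R=Rn.from_euler('xyz',o['tcp_rot'],degrees=True).as_matrix()
P=plane(c,[(323,250),(323,320)],o['tool_pos'][2]-.0867,True)
print('pin ends tool frame',((P-o['tool_pos'])@R).round(4))
cv2.imwrite('pics/s5.png',cv2.resize(robot.grab_frame('side')[120:270,164:364],(800,600),interpolation=cv2.INTER_CUBIC))
cv2.imwrite('pics/c5.png',cv2.resize(robot.grab_frame('scene')[200:365,290:510],(800,600),interpolation=cv2.INTER_CUBIC))
E
```

```text
over 12.13 [0.5354 0.2545 0.3   ] [180.    -0.    90.69] [ 0.6  0.3 -0.8] 0.0298
pin ends tool frame [[ 0.0179  0.001   0.0867]
 [-0.018   0.001   0.0867]]
```

View pics/w5.png

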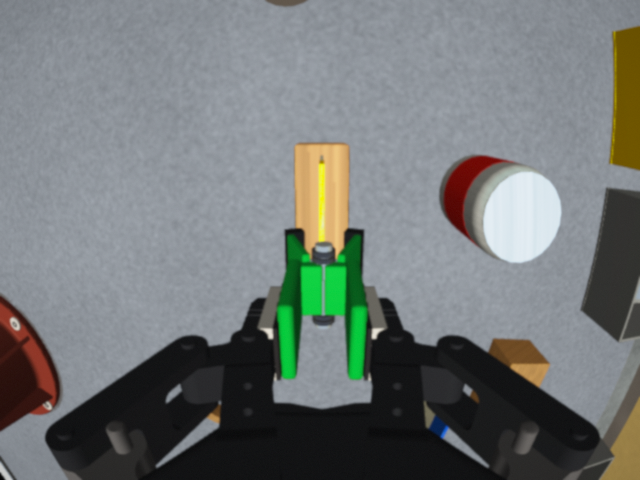

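View pics/s5.png

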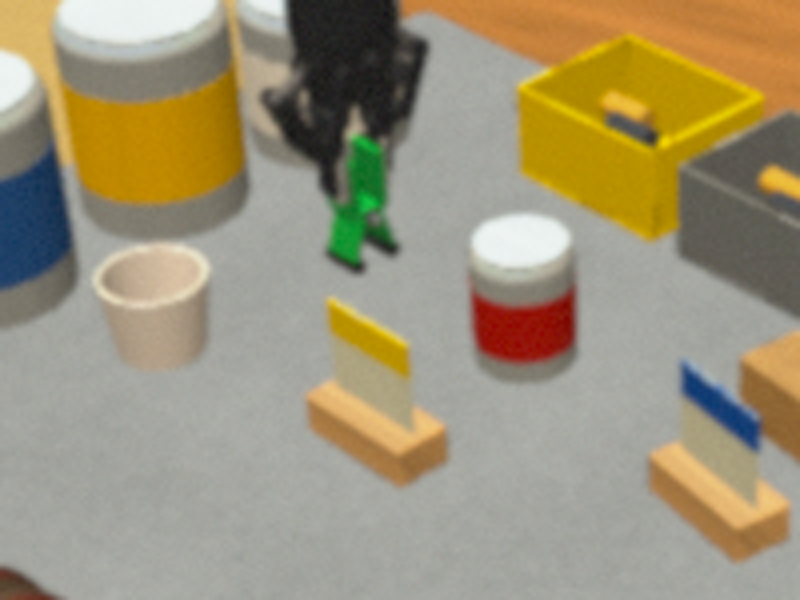

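View pics/c5.png

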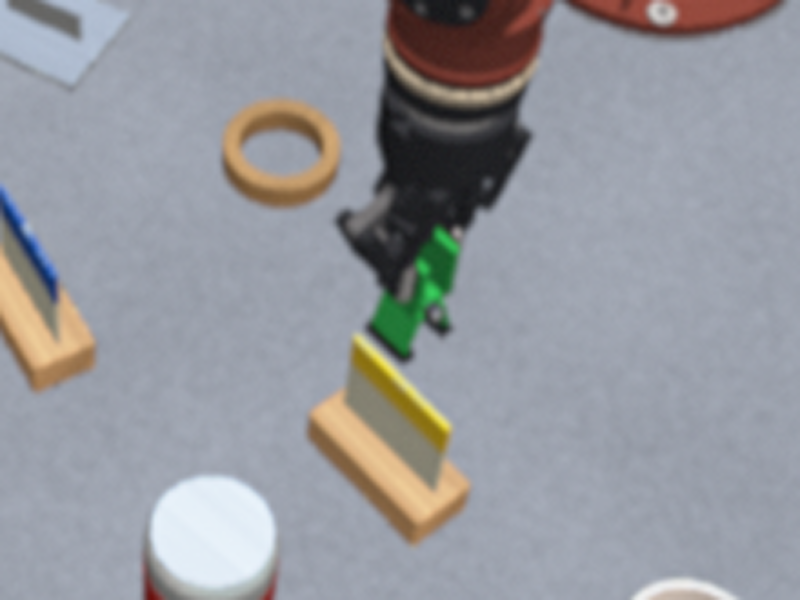

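Above the card, the edge appears at column 322, between the jaw tips at about columns 303 and 345, and the pin is centred under the tool. I'll descend to just above the edge, check, then go in with a force guard.

```bash
python3 - <<'E'
from h import *
def s(t):
    o=robot.observe();print(t,round(o['time'],2),o['tool_pos'].round(4),o['ft_force'].round(1),round(o['gripper_width'],4));return o
robot.line_to([.535,.2547,.252],vel=.1);s('pre')
a=cv2.resize(robot.grab_frame('side')[150:225,210:310],(800,600),interpolation=cv2.INTER_CUBIC)
b=cv2.resize(robot.grab_frame('scene')[250:350,340:473],(800,600),interpolation=cv2.INTER_CUBIC)
w=robot.grab_frame('wrist')[140:290,220:420]
cv2.imwrite('pics/p6.png',np.hstack([cv2.resize(x,(400,300)) for x in(a,b)]));cv2.imwrite('pics/w6.png',cv2.resize(w,(800,600)))
E
```

```text
pre 12.92 [0.535  0.2547 0.2523] [0.9 0.4 0.5] 0.0298
```

View pics/p6.png

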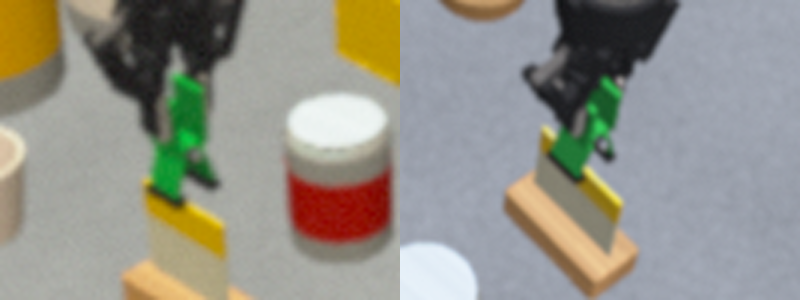

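View pics/w6.png

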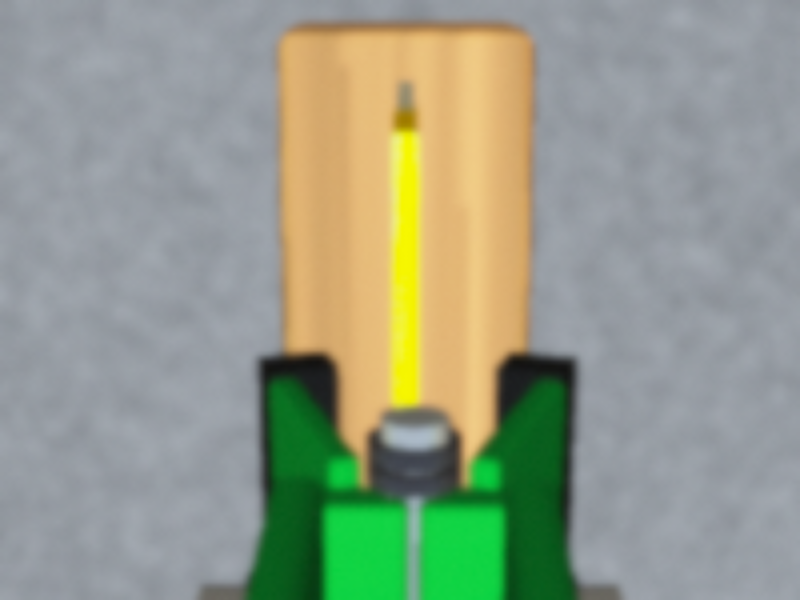

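In the wrist view the jaw gap is centred at column 418 and the card at 405 (zoomed), so the card is about 2 mm off centre. I'll shift the tool 1.8 mm towards −x and go in.

```bash
python3 - <<'E'
from h import *
def s(t):
    o=robot.observe();print(t,round(o['time'],2),o['tool_pos'].round(4),o['tcp_rot'].round(2),o['ft_force'].round(1),round(o['gripper_width'],4));return o
robot.line_to([.5332,.2547,.252],vel=.03);s('pre')
print(robot.line_to([.5332,.2547,.2217],vel=.05,guard=4));robot.pause(.3);s('in')
a=cv2.resize(robot.grab_frame('side')[150:225,210:310],(400,300),interpolation=cv2.INTER_CUBIC)
b=cv2.resize(robot.grab_frame('scene')[260:335,350:450],(400,300),interpolation=cv2.INTER_CUBIC)
w=robot.grab_frame('wrist')[140:290,220:420]
cv2.imwrite('pics/p7.png',np.hstack([a,b]));cv2.imwrite('pics/w7.png',cv2.resize(w,(800,600)))
cs,cd=robot.get_calibration('scene'),robot.get_calibration('side')
for q in([.5354,.2547,.115],[.5354,.2387,.115],[.5354,.2707,.115]):
    print('side',(proj(cd,q)-[210,150])*4,'scene',(proj(cs,q)-[350,260])*4)
E
```

```text
pre 13.32 [0.5332 0.2547 0.2523] [ 1.7997e+02 -1.0000e-02  9.0700e+01] [-0.3 -0.9 -1.4] 0.0299
False
in 14.38 [0.5333 0.2547 0.222 ] [ 1.7998e+02 -1.0000e-02  9.0700e+01] [-0.4 -0.  -0.7] 0.0296
side [183.12202613 201.85012422] scene [198.36769952 175.641573  ]
side [197.02145097 210.33211834] scene [180.14342154 157.30453793]
side [169.36826652 193.45702094] scene [216.81608097 194.20409811]
```

View pics/p7.png

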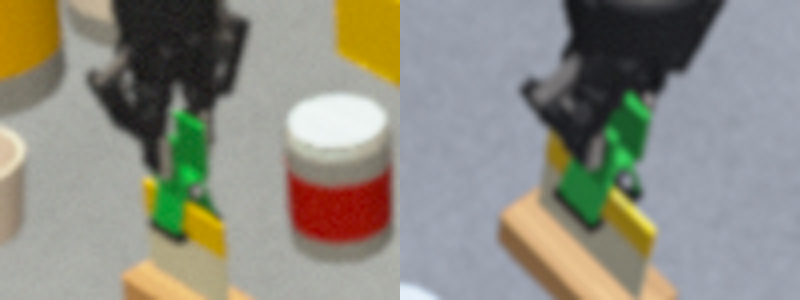

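View pics/w7.png

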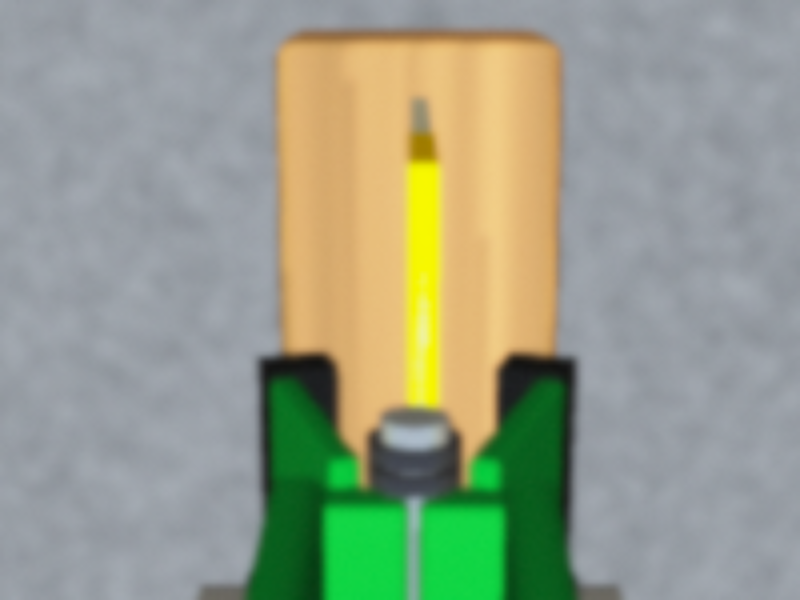

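```bash
python3 - <<'E'
from h import *
cs,cd=robot.get_calibration('scene'),robot.get_calibration('side')
for nm,c,o in(('side',cd,[210,150]),('scene',cs,[350,260])):
    for sx in(-1,1):
      for dy in(-.016,.016):
        print(nm,sx,dy,((proj(c,[.5345+sx*.018,.2547+dy,.0935])-o)*4).round(0))
    print(nm,'pin -y end',((proj(c,[.5345,.2367,.1353])-o)*4).round(0),'+y',((proj(c,[.5345,.2727,.1353])-o)*4).round(0))
im=cv2.imread('pics/p7.png')
cv2.imwrite('pics/p7z.png',np.hstack([cv2.resize(im[60:285,100:260],(400,562),interpolation=cv2.INTER_CUBIC),cv2.resize(im[60:285,520:680],(400,562),interpolation=cv2.INTER_CUBIC)]))
E
```

```text
side -1 -0.016 [179. 245.]
side -1 0.016 [152. 228.]
side 1 -0.016 [217. 225.]
side 1 0.016 [189. 208.]
side pin -y end [196. 189.] +y [164. 170.]
scene -1 -0.016 [200. 161.]
scene -1 0.016 [237. 198.]
scene 1 -0.016 [155. 192.]
scene 1 0.016 [191. 229.]
scene pin -y end [182. 135.] +y [224. 177.]
```

View pics/p7z.png

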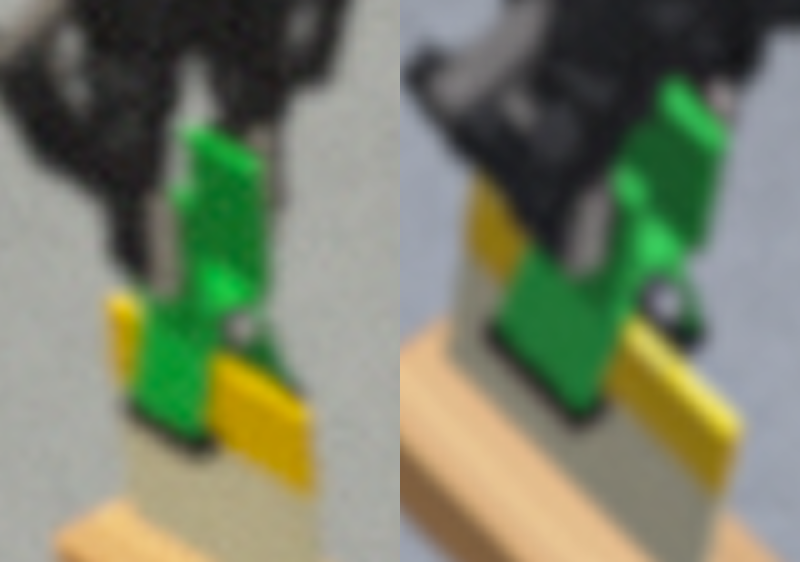

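Both views match the predicted jaw-tip positions to about a pixel. The tips are about 22 mm below the card edge, with one jaw on each side, and no contact force shows. Handing in.

```bash
python3 - <<'E'
from h import *
o=robot.observe();print(o['time'],o['tool_pos'],o['ft_force'].round(1),o['gripper_width'])
robot.job_done()
E
```

```text
14.525 [0.53322995 0.2547249  0.22180245] [ 0.2 -0.1 -1.5] 0.02952553245977128
the job is handed in; nothing more can be done
```

I squeezed the clip open to its stop, lifted it off the divider and lowered it, still open, over the middle of the yellow card's top edge. I handed the job in at 14.5 s with the gripper still holding it there.

- **Grip:** the width read 29.5 mm with the fingers pressing against the clip's stop. That is less than the 32 mm quoted for the handles fully open, and I could not read the jaw angle directly.
- **Fit around the card:** the jaw tips are about 22 mm below the card's top edge, one on each side. The wrist view shows the card within about 1 mm of the centre of the gap.
- **Position along the edge:** the side and scene views agree with the predicted tip positions to about one camera pixel. My estimates of the middle of the edge ranged from y = 0.252 to 0.257 m across the cameras; I used 0.2547, so it could be 2–3 mm off along the edge.
- **Contact:** the force guard did not trip on the way down, and the force reading then stayed within about 1.5 N, so there was no sign of touching the card.
- **Other objects:** the carry path passed above them and no contact force showed. I did not take a final picture of all of them.

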